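Open the carton bundling clamp

TASK

The bundle of cartons in the bench clamp is strapped, so open the clamp: with the fingertips press down the release paddle on top of its sliding jaw and, keeping it pressed, push the jaw back along the toothed bar all the way to the end stop, then let the paddle spring up again. Leave the strapped bundle standing in its place and lift or shift nothing else on the bench.

Things in the scene. Friction and masses are not known exactly. Their poses are not given: they have to be found in the camera images.
- clamp: bench clamp for bundling cartons, bolted to the bench: grey steel base plate 160 x 420 x 6 mm, origin under the bar at the bench surface; its y axis runs along the toothed steel bar (24 mm wide, tooth tips 28 mm above the bench) from the fixed jaw (at y = -160 mm, 90 mm high) towards the end stop (block 60 mm wide and 66 mm high, its face at y = +209 mm); z is up. Two black slide strips beside the bar, tops 30 mm above the bench, carry the bundle.
- jaw (a joint): sliding jaw's travel along the bar, m: 0 = nearest the fixed jaw, growing in the clamp's +y direction; 0.140 = fully back against the end stop. It starts at 0.002 to 0.030. The jaw is a grey plate 140 mm wide, top 84 mm above the bench, on a carriage 110 mm long and 52 mm wide behind it. A spring pawl locks it against moving back unless the release paddle is held down; unlocked it slides with less than 3 N. Towards the fixed jaw it ratchets freely in 12 mm notches.
- release (a joint): the release paddle's turn, rad: 0 = up (sprung), 0.30 = fully down; up to about 0.18 the pawl still holds the bar, above that the jaw is free. It needs 4 to 7 N at the paddle point to go right down and springs up by itself when let go.
- paddle (a point): point on top of the release paddle where to press: steel plate 36 mm wide (across the bar) and 46 mm long (along it), ribbed, on top of the sliding jaw between jaw plate and push grip; the point lies mid-width, 16 mm in front of the push grip's face (towards the fixed jaw) and about 86 mm above the bench when up; it goes down about 8 mm to its stop, and more than 5 mm frees the jaw. Hinged under the push grip, free end towards the fixed jaw. It rides with the jaw.
- grip_face (a point): middle of the push grip's flat front face, which looks towards the fixed jaw: upright black plastic block on the sliding jaw, 56 mm wide across the bar, 16 mm thick, from 84 to 124 mm above the bench, right behind the paddle. Pushed on this face in the clamp's +y direction, the jaw goes back. It rides with the jaw.
- bundle: five gasket cartons on edge, held by two white straps: 160 mm (across the bar) x 90 mm (along it) x 75 mm high, origin under its centre; it stands in the clamp on the slide strips against the fixed jaw, its top 105 mm above the bench. To be left where it is.
- tape_roll: bystander: roll of brown tape lying flat beside the clamp, 100 mm across, 48 mm high, origin under its centre
- screwdriver: bystander: screwdriver 190 mm long lying beside the clamp
- bearing_box: bystander: bearing carton 88 x 88 x 46 mm, origin under its centre
- oil_filter: bystander: white oil filter can, 72 mm across and 85 mm high, standing, origin under its centre
- plug_box: bystander: small red carton 62 x 94 x 26 mm, origin under its centre
- seal_crimper: bystander: two-handled strap seal crimper lying on the bench, 245 mm long, 24 mm high
Things that resemble listed ones, but are neither listed nor needed, are in the scene too. Leave any red look-alike of the bundle alone.

How it is judged:
On the way, in this order (a step that is already met when the one before it is completed fails the run):
1. the release paddle is pressed down far enough to free the jaw while the jaw still stands near its start (value of joint release above 0.17 rad and value of joint jaw below 0.06 m), for 0.1 s.
2. the jaw is pushed back to the end stop (value of joint jaw above 0.132 m), for 0.1 s.
At the end, for the whole second after the job is handed in: The jaw stands fully back, within 8 mm of the end stop (joint above 0.132 m); the release paddle is up (below 0.06 rad); the strapped bundle stands at rest within 15 mm of where it was, upright and on its strips; no bystander has been lifted, or moved more than 25 mm (value of joint jaw above 0.132 m and value of joint release below 0.06 rad and linear speed of bundle below 0.02 m/s and z of bundle in the frame of clamp below 0.038 m and distance of bundle from where it was at the start of the episode below 0.015 m and angle between bundle's own z axis and vertical below 0.12 rad); the robot touches nothing.
It fails at once if the strapped bundle is pushed or carried more than 15 mm from where it stood (distance of bundle from where it was at the start of the episode above 0.015 m).
It fails at once if the strapped bundle is lifted or tipped (z of bundle in the frame of clamp above 0.038 m or angle between bundle's own z axis and vertical above 0.12 rad).
It fails at once if a bystander is shifted more than 25 mm (distance of any of tape_roll, screwdriver, bearing_box, oil_filter, plug_box, seal_crimper from where it was at the start of the episode above 0.025 m).
It fails at once if a bystander is lifted off the bench (height (world z) of any of tape_roll, screwdriver, bearing_box, oil_filter, plug_box, seal_crimper above 0.02 m).
It also fails if it takes over 38 s, if anything falls off the work surface, if the arm or the gripper's body presses on something with over 40 N, if the wrist force passes 120 N, or if a joint passes its speed limit or range.

ROBOT

A 7-joint arm with a two-finger parallel gripper is mounted at the origin on the work surface. World frame = base frame: x ahead of the robot, y to its left, z up, the work surface at z = 0. Lengths are in m, angles in rad, forces in N, time in s.
With the tool pointing down it reaches from about 0.425 to 1.025 m from the base axis. Payload 9.4 kg.
Tool frame: the origin (TCP) lies on the centre line of the jaws, within the pads' length; the fingertips stand 19 mm ahead of it and the grasp point (between the pads) is the TCP; z points along the fingers, y is the line along which they close (so a half turn about z gives the same grasp; the last joint's range is limited). The gripper opens to 85 mm and grips with 20 to 120 N. Pads are 22 mm wide; open, the fingers measure 114 mm over their backs; the gripper's body (76 mm by 85 mm) begins 54 mm behind the grasp point. The pads swing forward as they close: fully open they stand 13 mm farther back than shut.
Start: joints at [1.208, 0.599, -0.003, 1.599, 0.002, 0.943, -0.08], TCP at [0.204, -0.696, 0.25] pointing down, gripper open.
Joint ranges: [-2.57, 2.57], [-0.35, 1.97], [-1.29, 1.29], [0.11, 2.56], [-1.05, 4.19], [0.11, 1.86], [-2.63, 2.63]. Speed limits (rad/s): [2.22, 2.22, 3.01, 3.01, 3.14, 3.14, 3.14].

INTERFACE

Orientations are given as a unit quaternion [w, x, y, z].
In Python, from bench import arm gives the robot as it stands. The module is installed in compiled form; this text tells all that it offers.
- The arm moves only by the tool jog_arm, never from a script. Its argument "series" is a list of rows, each an object with "dp": the shift along the tool's x, y, z in m, a list of three; "rotation": the turn, a rotation vector about the tool's x, y, z in degrees, a list of three; "gripper": the gripper's target within -1 to 1 (shut at 1, half-way at 0, fully open at -1). A call has 1 to 10 rows; each row shifts and turns the commanded pose from where the row before left it, along the tool's axes as they then stand; what a row does not reach is not made up. A row lasts 1/8 s, in which the tool goes at most 62.5 mm and 10.7 degrees, less where a joint would pass 70% of its speed; a pose out of reach is approached as far as the arm can. A call with a gripper value outside its range is refused whole. The fingers move at their own pace and stop on an object; the grip force is fixed at half the most. Time passes only in rows, so rows that do not move let the fingers close. It gives the time, the measured TCP pose, the force, the opening and the grip force at its end, in the units of the state.
- arm.get_obs(): the state, without advancing time (a new reading comes with each control period).
- arm.camera(name): name is "scene" or "top" or "wrist"; returns a dict with "img" (420x560x3 uint8, red, green, blue), "fx", "fy", "cx", "cy" (pixels), "eye" and "rotation" of the camera in the world; the wrist camera has in their place "mount" (4x4, takes a point from camera to tool coordinates, whose origin is the TCP and whose axes are the flange's). Camera axes: x right, y down, z forward; pixel columns grow to the right and rows downward; lengths in m; the calibration is good to about 2 mm. A picture is of the moment at which its call begins: read the wrist's pose just before it. There is no depth.
- arm.finish_job(): hands the job in; it is judged then, once.
The state is a dict: "clock": time; "qpos": joint angles; "joint_vel": joint speeds; "joint_efforts": joint torques, N m; "position": TCP position; "tcp_rot": TCP orientation; "contact_force": force on the tool from outside, world axes, zero at the start; "ft_torque": the same for the moment, N m; "gripper_width": opening from 0.0 (shut) to 1.0 (fully open); "finger_force": force on a finger pad.
Only numpy, scipy, OpenCV 4.12 (cv2) and the standard library are available. Lean on these libraries where they do the work, as an engineer would, in place of code of your own. Each camera call takes 0.05 s, during which the arm holds its last target. There are 200 camera calls.

## Working session

There is one attempt and no reset: what is moved stays moved. The work goes in short steps, Python scripts to look and compute and a tool call to move; the robot and the scene stay as the last step left them, time stands still between calls to the robot, and variables do not carry over. Pictures are saved under pics/ and viewed, at most 10 in all, crops included, and the job is handed in when it is done.

Besides the shell and the picture viewer there is one more tool, called by a JSON object that holds its "method" and its "body", one argument or row to a line. jog_arm: Moves the arm, as the interface text tells. Its arguments: {"type":"object","properties":{"series":{"type":"array"}},"required":["series"]}

```bash
mkdir -p pics; python3 - <<'E'
from bench import arm
import cv2,numpy as np,json
o=arm.get_obs();print({k:np.round(v,3).tolist() for k,v in o.items()})
for n in("scene","top"):
    c=arm.camera(n);cv2.imwrite(f"pics/{n}0.png",c["img"][:,:,::-1])
    print(n,[c[k] for k in("fx","fy","cx","cy")],np.round(c["eye"],4).tolist(),np.round(c["rotation"],4).tolist())
E
```

```text
{'clock': 0.0, 'qpos': [1.208, 0.6, -0.003, 1.6, 0.002, 0.943, -0.08], 'joint_vel': [-0.001, 0.002, -0.001, 0.001, 0.001, -0.004, -0.001], 'joint_efforts': [-0.001, -77.644, 1.564, -25.8, 0.012, 0.009, -0.0], 'position': [0.204, -0.695, 0.249], 'tcp_rot': [-0.001, 0.99, 0.142, -0.0], 'contact_force': [0.591, -0.514, -0.032], 'ft_torque': [0.015, 0.044, -0.001], 'finger_force': 0.0, 'gripper_width': 1.003}
scene [405.20028281348243, 405.20028281348243, 277.75304133050633, 206.0038435234629] [1.1575, 0.5353, 0.6846] [-0.2019, 0.4347, 0.7887, -0.385]
top [414.0518126388579, 414.0518126388579, 282.0653103159443, 206.5489898340221] [0.3785, 0.1063, 0.9134] [-0.0714, 0.7112, -0.6961, 0.0665]
```

View pics/scene0.png

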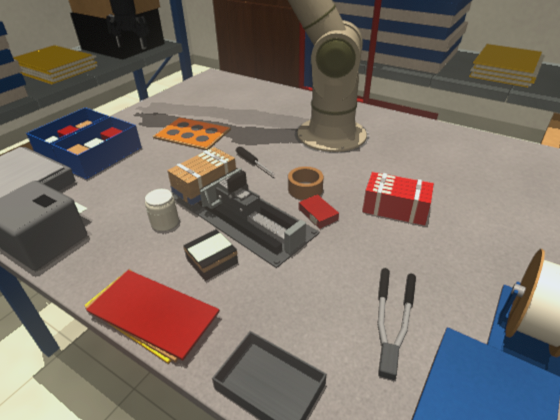

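View pics/top0.png

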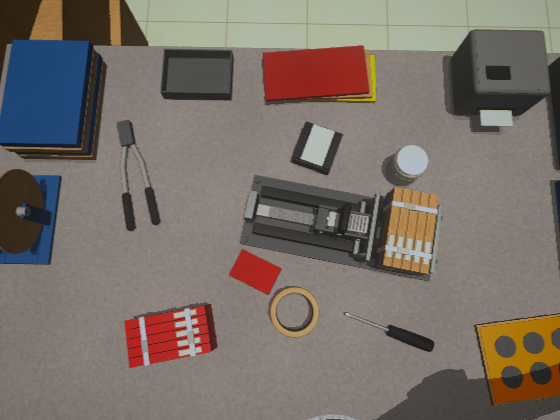

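The top view shows the clamp at about (340,225): end stop at (250,205), paddle (ribbed) at about (357,222), black grip at about (328,218), and the brown strapped bundle at (410,230). The red look-alike at (170,335) is to be left alone. Other things that could be mistaken for the paddle are the ribbed bar at (285,213) and the carriage details at (330,218). I'll check this in a crop.

```bash
cat > h.py <<'E'
import numpy as np,cv2
from scipy.spatial.transform import Rotation as R
from bench import arm
def rot(q): return R.from_quat([q[1],q[2],q[3],q[0]]).as_matrix()
def pose(c,o=None):
    if "eye" in c:
        r=np.array(c["rotation"]); return np.array(c["eye"]),(rot(r) if r.size==4 else r)
    M=np.array(c["mount"]);T=rot(o["tcp_rot"]);return T@M[:3,3]+o["position"],T@M[:3,:3]
def plane(c,u,v,z,o=None):
    e,r=pose(c,o);d=r@[(u-c["cx"])/c["fx"],(v-c["cy"])/c["fy"],1];return e+d*(z-e[2])/d[2]
def proj(c,p,o=None):
    e,r=pose(c,o);q=r.T@(np.array(p)-e);return q[0]/q[2]*c["fx"]+c["cx"],q[1]/q[2]*c["fy"]+c["cy"]
E
python3 - <<'E'
from h import *
c=arm.camera("top");im=c["img"][:,:,::-1]
cv2.imwrite("pics/crop1.png",cv2.resize(im[165:285,235:445],None,fx=3.8,fy=3.8,interpolation=cv2.INTER_CUBIC))
for n,u,v in(("robot base-ish",340,418),("tape",295,312)):print(n,plane(c,u,v,0.048))
E
```

```text
robot base-ish [ 0.13539106 -0.00692865  0.048     ]
tape [0.33236573 0.08321742 0.048     ]
```

View pics/crop1.png

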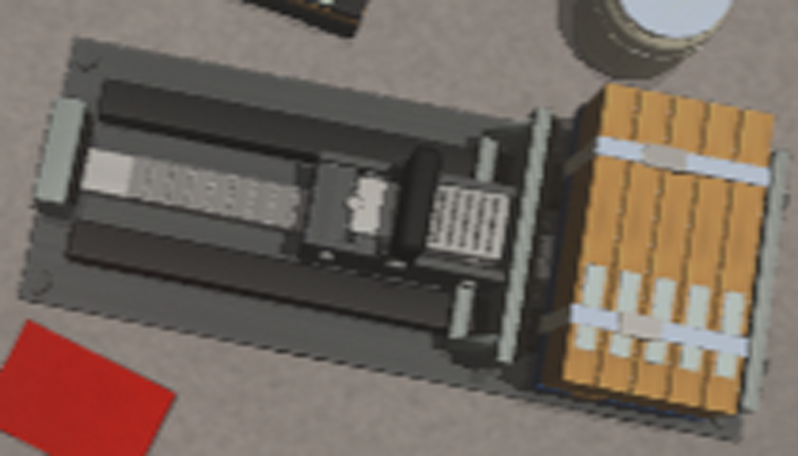

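The crop confirms the ribbed paddle at full-image (358,223), the black grip at (345,219) and the end stop at (251,206). Next I'll measure them.

```bash
python3 - <<'E'
from h import *
c=arm.camera("top");f=lambda x,y,z:plane(c,235+x/3.8,165+y/3.8,z)
P=lambda n,p:print(n,np.round(p,4))
a,b,d=f(78,38,.006),f(20,298,.006),f(742,438,.006)
P("corners",[a,b,d]);y=(b-d)[:2];print(np.linalg.norm(y),np.linalg.norm((a-b)[:2]));y/=np.linalg.norm(y)
x=np.array([y[1],-y[0]])
org=(a+d)[:2]/2;P("y",y);P("x",x);P("org",org)
# grip front top edge & paddle corners & jaw plate front top ends
for n,p,z in(("grip top near",(441,150),.124),("grip top",(418,205),.124),("paddle c",(470,222),.086),("paddle left-up",(440,183),.086),("paddle rightdown",(503,262),.086),("plate top1",(541,110),.084),("plate bot",(507,360),.084),("stop",(85,100),.066),("stop2",(70,205),.066)):
    w=f(*p,z)[:2];P(n,[*w,(w-org)@x,(w-org)@y])
T=rot(arm.get_obs()["tcp_rot"]);P("toolx",T[:,0]);
ty=np.degrees(np.arctan2(y[1],y[0])-np.arctan2(T[1,0],T[0,0]));print("world yaw for toolx->y",ty)
E
```

```text
corners [[ 0.6298  0.1764  0.006 ]
 [ 0.4736  0.2046  0.006 ]
 [ 0.4029 -0.2081  0.006 ]]
0.41874825356629203 0.15868300893368822
y [0.1688 0.9857]
x [ 0.9857 -0.1688]
org [ 0.5164 -0.0159]
grip top near [ 5.417e-01 -2.050e-02  2.570e-02 -3.000e-04]
grip top [ 0.5129 -0.0085 -0.0047  0.0067]
paddle c [ 0.5108 -0.0415 -0.0012 -0.0263]
paddle left-up [ 0.5315 -0.0258  0.0166 -0.0073]
paddle rightdown [ 0.4898 -0.0587 -0.019  -0.0467]
plate top1 [ 0.5731 -0.0811  0.0669 -0.0547]
plate bot [ 0.4384 -0.0602 -0.0693 -0.0569]
stop [0.5778 0.1667 0.0297 0.1903]
stop2 [ 0.5188  0.1729 -0.0295  0.1865]
toolx [ 9.594e-01  2.820e-01 -1.000e-04]
world yaw for toolx->y 63.90427081111752
```

{"method": "jog_arm", "body": {
  "series": [
    {"dp":[0.027,-0.0305,0],"rotation":[0,0,0],"gripper":1},
    {"dp":[0.027,-0.0305,0],"rotation":[0,0,0],"gripper":1},
    {"dp":[0.027,-0.0305,0],"rotation":[0,0,0],"gripper":1},
    {"dp":[0.027,-0.0305,0],"rotation":[0,0,0],"gripper":1},
    {"dp":[0.027,-0.0305,0],"rotation":[0,0,0],"gripper":1},
    {"dp":[0.027,-0.0305,0],"rotation":[0,0,0],"gripper":1},
    {"dp":[0.027,-0.0305,0],"rotation":[0,0,0],"gripper":1},
    {"dp":[0.027,-0.0305,0],"rotation":[0,0,0],"gripper":1},
    {"dp":[0.027,-0.0305,0],"rotation":[0,0,0],"gripper":1},
    {"dp":[0.027,-0.0305,0],"rotation":[0,0,0],"gripper":1}
  ]
}}

```text
clock: 1.45
position: [0.3779, -0.3256, 0.2503]
tcp_rot: [0.0, 0.99, 0.142, 0.0]
contact_force: [-0.1, -0.0, 0.3]
gripper_width: -0.003
finger_force: 0.0
```

{"method": "jog_arm", "body": {
  "series": [
    {"dp":[0.027,-0.0305,0],"rotation":[0,0,0],"gripper":1},
    {"dp":[0.027,-0.0305,0],"rotation":[0,0,0],"gripper":1},
    {"dp":[0.027,-0.0305,0],"rotation":[0,0,0],"gripper":1},
    {"dp":[0.027,-0.0305,0],"rotation":[0,0,0],"gripper":1},
    {"dp":[0.027,-0.0305,0],"rotation":[0,0,0],"gripper":1},
    {"dp":[0.027,-0.0305,0],"rotation":[0,0,0],"gripper":1},
    {"dp":[0.027,-0.0305,0],"rotation":[0,0,0],"gripper":1},
    {"dp":[0.027,-0.0305,0],"rotation":[0,0,0],"gripper":1},
    {"dp":[0,0,0],"rotation":[0,0,0],"gripper":1}
  ]
}}

```text
clock: 2.58
position: [0.5171, -0.0286, 0.2502]
tcp_rot: [-0.001, 0.989, 0.145, 0.0]
contact_force: [-0.1, 0.2, -0.2]
gripper_width: -0.003
finger_force: 0.0
```

{"method": "jog_arm", "body": {
  "series": [
    {"dp":[0,0,0],"rotation":[0,0,-8],"gripper":1},
    {"dp":[0,0,0],"rotation":[0,0,-8],"gripper":1},
    {"dp":[0,0,0],"rotation":[0,0,-8],"gripper":1},
    {"dp":[0,0,0],"rotation":[0,0,-8],"gripper":1},
    {"dp":[0,0,0],"rotation":[0,0,-8],"gripper":1},
    {"dp":[0,0,0],"rotation":[0,0,-8],"gripper":1},
    {"dp":[0,0,0],"rotation":[0,0,-8],"gripper":1},
    {"dp":[0,0,0],"rotation":[0,0,-8],"gripper":1},
    {"dp":[0,0,0],"rotation":[0,0,0],"gripper":1}
  ]
}}

```text
clock: 3.7
position: [0.5155, -0.033, 0.2502]
tcp_rot: [-0.0, 0.765, 0.644, -0.0]
contact_force: [0.2, -0.7, 0.6]
gripper_width: 0.001
finger_force: 0.0
```

```bash
cat > st.py <<'E'
from h import *
o=arm.get_obs();T=rot(o["tcp_rot"])
print({k:np.round(o[k],4).tolist() for k in("clock","position","contact_force","gripper_width","qpos")})
y=np.array([.1688,.9857,0]);t=np.array([.5125,-.0325,0]);d=t-o["position"]
print("axes",np.round(T,3).tolist(),"to target in tool",np.round(T.T@d,4),"tool x . y",T[:,0]@y)
E
python3 st.py; python3 - <<'E'
from h import *
o=arm.get_obs();c=arm.camera("wrist");cv2.imwrite("pics/w1.png",c["img"][:,:,::-1])
y=np.array([.1688,.9857]);p=np.array([.5125,-.0325])
for n,q in(("paddle",[*p,.086]),("face mid top",[*(p+.016*y),.124]),("tip",o["position"]+rot(o["tcp_rot"])[:,2]*.019)):print(n,proj(c,q,o))
E
```

```text
{'clock': 3.7, 'position': [0.5155, -0.033, 0.2502], 'contact_force': [0.1551, -0.7039, 0.5997], 'gripper_width': 0.0011, 'qpos': [0.2574, 0.3766, -0.4039, 2.0541, 0.2137, 0.7507, -0.4487]}
axes [[0.169, 0.986, -0.001], [0.986, -0.169, -0.0], [-0.0, -0.0, -1.0]] to target in tool [ 0.     -0.0029  0.2502] tool x . y 1.0000487013855954
paddle (np.float64(273.1665606085262), np.float64(193.89472588432307))
face mid top (np.float64(272.340478808718), np.float64(185.8267862742593))
tip (np.float64(275.71683957038437), np.float64(282.4675942734951))
```

View pics/w1.png

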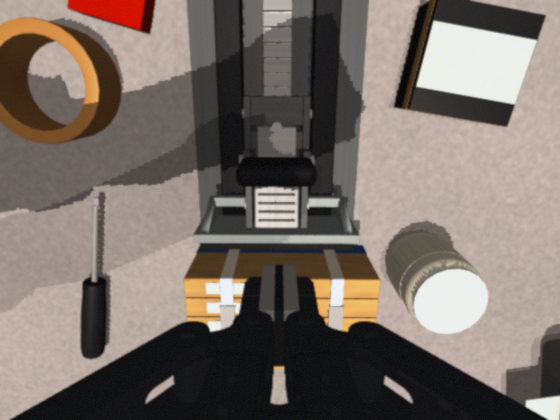

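The wrist view shows the paddle centred at about (277,207), right ahead of the grip's top edge at row 185. This agrees with the measurement and the lateral position is good, so I'll go down.

{"method": "jog_arm", "body": {
  "series": [
    {"dp":[0,0,0.02],"rotation":[0,0,0],"gripper":1},
    {"dp":[0,0,0.02],"rotation":[0,0,0],"gripper":1},
    {"dp":[0,0,0.02],"rotation":[0,0,0],"gripper":1},
    {"dp":[0,0,0.02],"rotation":[0,0,0],"gripper":1},
    {"dp":[0,0,0.02],"rotation":[0,0,0],"gripper":1},
    {"dp":[0,0,0.02],"rotation":[0,0,0],"gripper":1},
    {"dp":[0,0,0.01],"rotation":[0,0,0],"gripper":1},
    {"dp":[0,0,0.006],"rotation":[0,0,0],"gripper":1},
    {"dp":[0,0,0],"rotation":[0,0,0],"gripper":1},
    {"dp":[0,0,0],"rotation":[0,0,0],"gripper":1}
  ]
}}

```text
clock: 5.0
position: [0.5162, -0.0319, 0.1148]
tcp_rot: [0.0, 0.764, 0.645, 0.0]
contact_force: [1.1, -0.2, -0.2]
gripper_width: 0.003
finger_force: 0.0
```

```bash
python3 st.py; python3 - <<'E'
from h import *
c=arm.camera("scene");cv2.imwrite("pics/s1.png",cv2.resize(c["img"][130:280,150:350,::-1],None,fx=4,fy=4,interpolation=cv2.INTER_CUBIC))
E
```

```text
{'clock': 5.0, 'position': [0.5162, -0.0319, 0.1148], 'contact_force': [1.0631, -0.2162, -0.2308], 'gripper_width': 0.003, 'qpos': [0.1517, 0.5736, -0.284, 2.1744, 0.3677, 0.4371, -0.5927]}
axes [[0.168, 0.986, 0.001], [0.986, -0.168, -0.0], [0.0, 0.001, -1.0]] to target in tool [-0.0013 -0.0036  0.1148] tool x . y 1.0000481307143043
```

View pics/s1.png

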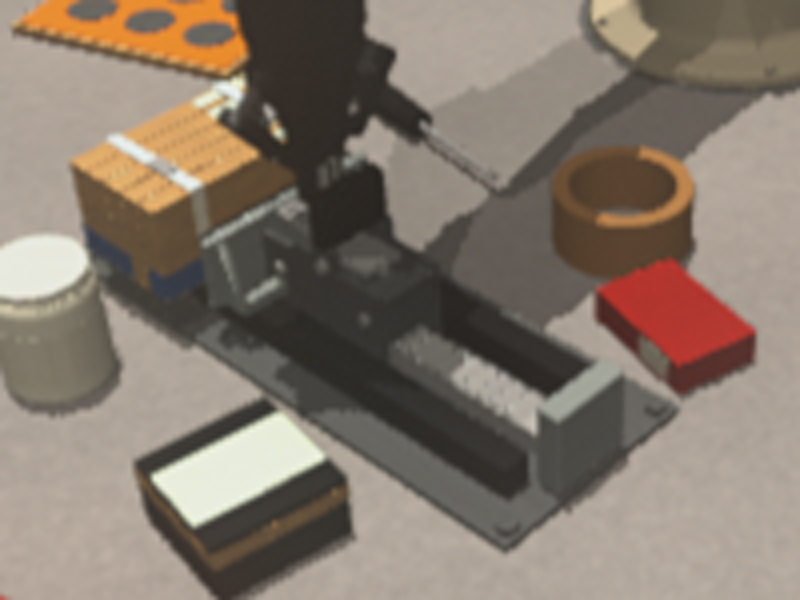

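The fingers are right ahead of the grip at crop (345,200), above the paddle, and touch nothing. Now press slowly.

{"method": "jog_arm", "body": {
  "series": [
    {"dp":[0,-0.001,0.003],"rotation":[0,0,0],"gripper":1},
    {"dp":[0,0,0.003],"rotation":[0,0,0],"gripper":1},
    {"dp":[0,0,0.002],"rotation":[0,0,0],"gripper":1},
    {"dp":[0,0,0.002],"rotation":[0,0,0],"gripper":1},
    {"dp":[0,0,0.002],"rotation":[0,0,0],"gripper":1},
    {"dp":[0,0,0],"rotation":[0,0,0],"gripper":1}
  ]
}}

```text
clock: 5.8
position: [0.5149, -0.0318, 0.1022]
tcp_rot: [0.0, 0.764, 0.645, -0.0]
contact_force: [-0.8, -1.1, 4.3]
gripper_width: 0.002
finger_force: 2.2
```

{"method": "jog_arm", "body": {
  "series": [
    {"dp":[0,0,0.002],"rotation":[0,0,0],"gripper":1},
    {"dp":[0,0,0.002],"rotation":[0,0,0],"gripper":1},
    {"dp":[0,0,0.001],"rotation":[0,0,0],"gripper":1},
    {"dp":[0,0,0],"rotation":[0,0,0],"gripper":1},
    {"dp":[0,0,0],"rotation":[0,0,0],"gripper":1}
  ]
}}

```text
clock: 6.42
position: [0.515, -0.0315, 0.0979]
tcp_rot: [0.0, 0.764, 0.645, 0.0]
contact_force: [-2.7, -1.4, 13.6]
gripper_width: 0.0
finger_force: 7.0
```

{"method": "jog_arm", "body": {
  "series": [
    {"dp":[0.005,0,0],"rotation":[0,0,0],"gripper":1},
    {"dp":[0.005,0,0],"rotation":[0,0,0],"gripper":1},
    {"dp":[0.005,0,0],"rotation":[0,0,0],"gripper":1},
    {"dp":[0.005,0,0],"rotation":[0,0,0],"gripper":1},
    {"dp":[0,0,0],"rotation":[0,0,0],"gripper":1}
  ]
}}

```text
clock: 7.05
position: [0.5186, -0.011, 0.0979]
tcp_rot: [0.0, 0.764, 0.646, 0.001]
contact_force: [-4.0, 1.5, 13.7]
gripper_width: 0.002
finger_force: 6.5
```

{"method": "jog_arm", "body": {
  "series": [
    {"dp":[0.008,0,0],"rotation":[0,0,0],"gripper":1},
    {"dp":[0.008,0,0],"rotation":[0,0,0],"gripper":1},
    {"dp":[0.008,0,0],"rotation":[0,0,0],"gripper":1},
    {"dp":[0.008,0,0],"rotation":[0,0,0],"gripper":1},
    {"dp":[0.008,0,0],"rotation":[0,0,0],"gripper":1},
    {"dp":[0.008,0,0],"rotation":[0,0,0],"gripper":1},
    {"dp":[0.008,0,0],"rotation":[0,0,0],"gripper":1},
    {"dp":[0.008,0,0],"rotation":[0,0,0],"gripper":1},
    {"dp":[0,0,0],"rotation":[0,0,0],"gripper":1}
  ]
}}

```text
clock: 8.18
position: [0.5297, 0.0526, 0.098]
tcp_rot: [0.0, 0.763, 0.646, 0.001]
contact_force: [-2.1, 0.8, 12.2]
gripper_width: 0.001
finger_force: 5.8
```

```bash
python3 st.py; python3 - <<'E'
from h import *
c=arm.camera("scene");cv2.imwrite("pics/s2.png",cv2.resize(c["img"][130:280,150:350,::-1],None,fx=4,fy=4,interpolation=cv2.INTER_CUBIC))
E
```

```text
{'clock': 8.175, 'position': [0.5297, 0.0526, 0.098], 'contact_force': [-2.0857, 0.8286, 12.2339], 'gripper_width': 0.0008, 'qpos': [-0.0323, 0.6102, -0.2485, 2.1525, 0.3556, 0.4143, -0.7313]}
axes [[0.166, 0.986, 0.002], [0.986, -0.166, 0.001], [0.002, 0.002, -1.0]] to target in tool [-0.087  -0.003   0.0978] tool x . y 1.0000429919237215
```

View pics/s2.png

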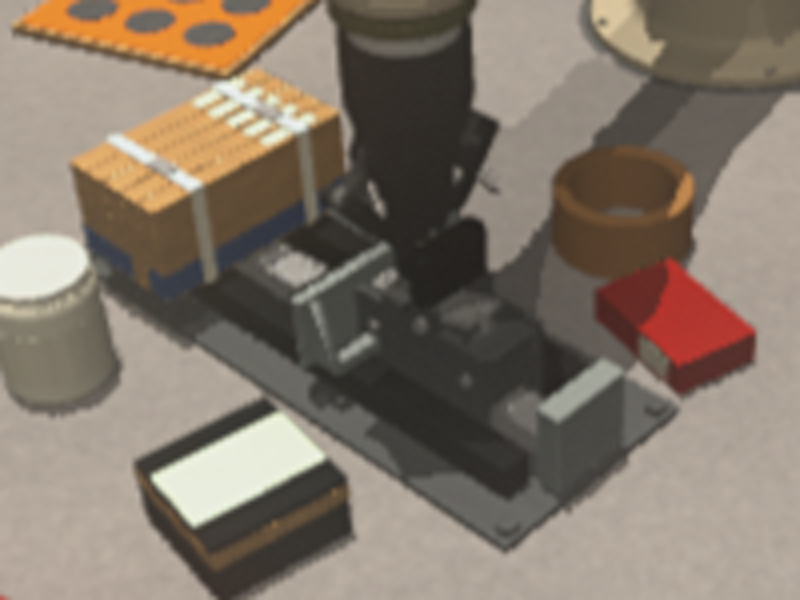

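The jaw plate has slid back to crop (345,300) with the bundle standing still. About 40 mm is left to the end stop at (580,390), so I'll continue.

{"method": "jog_arm", "body": {
  "series": [
    {"dp":[0.007,0,0],"rotation":[0,0,0],"gripper":1},
    {"dp":[0.007,0,0],"rotation":[0,0,0],"gripper":1},
    {"dp":[0.007,0,0],"rotation":[0,0,0],"gripper":1},
    {"dp":[0.005,0,0],"rotation":[0,0,0],"gripper":1},
    {"dp":[0.004,0,0],"rotation":[0,0,0],"gripper":1},
    {"dp":[0,0,0],"rotation":[0,0,0],"gripper":1}
  ]
}}

```text
clock: 8.98
position: [0.5348, 0.0818, 0.098]
tcp_rot: [0.0, 0.764, 0.646, 0.001]
contact_force: [-1.8, 1.8, 11.2]
gripper_width: 0.001
finger_force: 5.4
```

{"method": "jog_arm", "body": {
  "series": [
    {"dp":[0.004,0,0],"rotation":[0,0,0],"gripper":1},
    {"dp":[0.003,0,0],"rotation":[0,0,0],"gripper":1},
    {"dp":[0.003,0,0],"rotation":[0,0,0],"gripper":1},
    {"dp":[0,0,0],"rotation":[0,0,0],"gripper":1}
  ]
}}

```text
clock: 9.48
position: [0.5365, 0.0914, 0.098]
tcp_rot: [0.0, 0.764, 0.646, 0.001]
contact_force: [-0.8, 1.4, 10.5]
gripper_width: 0.004
finger_force: 5.5
```

{"method": "jog_arm", "body": {
  "series": [
    {"dp":[0.003,0,0],"rotation":[0,0,0],"gripper":1},
    {"dp":[0.003,0,0],"rotation":[0,0,0],"gripper":1},
    {"dp":[0.003,0,0],"rotation":[0,0,0],"gripper":1},
    {"dp":[0,0,0],"rotation":[0,0,0],"gripper":1}
  ]
}}

```text
clock: 9.98
position: [0.5369, 0.0948, 0.0981]
tcp_rot: [0.002, 0.765, 0.644, -0.002]
contact_force: [-2.3, -15.6, 21.0]
gripper_width: -0.002
finger_force: 11.4
```

```bash
python3 st.py; python3 - <<'E'
from h import *
a=arm.camera("scene")["img"][130:280,200:350,::-1];c=arm.camera("top");b=c["img"][165:285,235:445,::-1]
cv2.imwrite("pics/s3.png",np.hstack([cv2.resize(a,(400,400),interpolation=2),cv2.resize(b,(400,400*120//210),interpolation=2) if 0 else cv2.copyMakeBorder(cv2.resize(b,(400,229),interpolation=2),0,171,0,0,0)]))
E
```

```text
{'clock': 9.975, 'position': [0.5369, 0.0948, 0.0981], 'contact_force': [-2.2751, -15.6072, 21.0035], 'gripper_width': -0.0015, 'qpos': [-0.1176, 0.6193, -0.2377, 2.121, 0.3397, 0.4399, -0.7943]}
axes [[0.171, 0.985, -0.001], [0.985, -0.171, -0.006], [-0.006, -0.0, -1.0]] to target in tool [-0.129  -0.0022  0.0989] tool x . y 1.0000279290653216
```

View pics/s3.png

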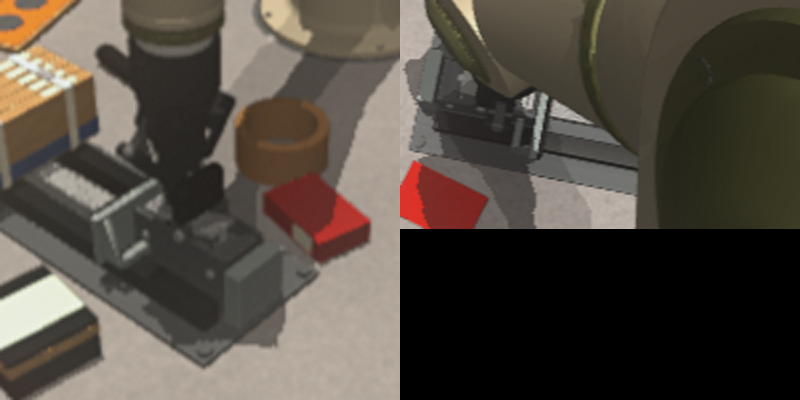

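The carriage now stands against the end stop. Next I'll hold a moment, then lift straight off and retreat.

{"method": "jog_arm", "body": {
  "series": [
    {"dp":[0,0,0],"rotation":[0,0,0],"gripper":1},
    {"dp":[0,0,-0.004],"rotation":[0,0,0],"gripper":1},
    {"dp":[0,0,-0.006],"rotation":[0,0,0],"gripper":1},
    {"dp":[-0.003,0,-0.006],"rotation":[0,0,0],"gripper":1},
    {"dp":[-0.003,0,-0.01],"rotation":[0,0,0],"gripper":1},
    {"dp":[0,0,-0.03],"rotation":[0,0,0],"gripper":1},
    {"dp":[0,0,-0.04],"rotation":[0,0,0],"gripper":1},
    {"dp":[0,0,-0.04],"rotation":[0,0,0],"gripper":1},
    {"dp":[0,0,-0.02],"rotation":[0,0,0],"gripper":1},
    {"dp":[0,0,0],"rotation":[0,0,0],"gripper":1}
  ]
}}

```text
clock: 11.32
position: [0.5368, 0.0939, 0.2551]
tcp_rot: [0.001, 0.764, 0.645, 0.002]
contact_force: [0.4, 0.6, -0.1]
gripper_width: -0.004
finger_force: 0.0
```

{"method": "jog_arm", "body": {
  "series": [
    {"dp":[-0.03,0,0],"rotation":[0,0,0],"gripper":1},
    {"dp":[-0.04,0,0],"rotation":[0,0,0],"gripper":1},
    {"dp":[-0.04,0,0],"rotation":[0,0,0],"gripper":1},
    {"dp":[-0.04,0,0],"rotation":[0,0,0],"gripper":1},
    {"dp":[-0.02,0,0],"rotation":[0,0,0],"gripper":1},
    {"dp":[0,0,0],"rotation":[0,0,0],"gripper":1},
    {"dp":[0,0,0],"rotation":[0,0,0],"gripper":1}
  ]
}}

```text
clock: 12.2
position: [0.5077, -0.073, 0.2528]
tcp_rot: [-0.0, 0.764, 0.646, 0.0]
contact_force: [-0.3, 0.7, -0.6]
gripper_width: 0.002
finger_force: 0.0
```

```bash
python3 st.py; python3 - <<'E'
from h import *
o=arm.get_obs();w=arm.camera("wrist")["img"][:,:,::-1];a=arm.camera("scene")["img"][130:280,150:350,::-1]
cv2.imwrite("pics/f.png",np.hstack([cv2.resize(a,(400,300),interpolation=2),cv2.resize(w,(400,300))]))
E
```

```text
{'clock': 12.2, 'position': [0.5077, -0.073, 0.2528], 'contact_force': [-0.3389, 0.6982, -0.5746], 'gripper_width': 0.0018, 'qpos': [0.2993, 0.3631, -0.3526, 2.0607, 0.1805, 0.747, -0.3322]}
axes [[0.166, 0.986, -0.001], [0.986, -0.166, 0.001], [0.001, -0.001, -1.0]] to target in tool [ 0.0406 -0.0019  0.2528] tool x . y 1.0000453449660585
```

View pics/f.png

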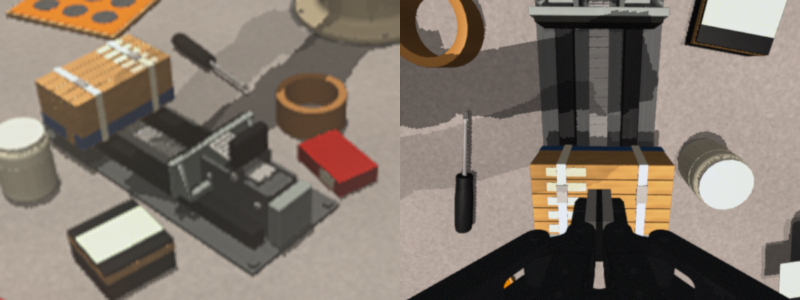

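The bundle is in place and the paddle is up. One numeric check that the jaw stayed back before I hand in.

```bash
python3 - <<'E'
from h import *
c=arm.camera("scene");y=np.array([.1688,.9857]);org=np.array([.5164,-.0159])
for n,u,v,z in(("plate top R end",278,186.5,.084),("plate top L end",235,212,.084)):
    w=plane(c,u,v,z)[:2];print(n,(w-org)@y+.0206)
cv2.imwrite("pics/g.png",cv2.resize(c["img"][175:260,225:325,::-1],None,fx=7,fy=7,interpolation=cv2.INTER_CUBIC))
E
```

```text
plate top R end 0.10139216480099014
plate top L end 0.0944415653906614
```

View pics/g.png

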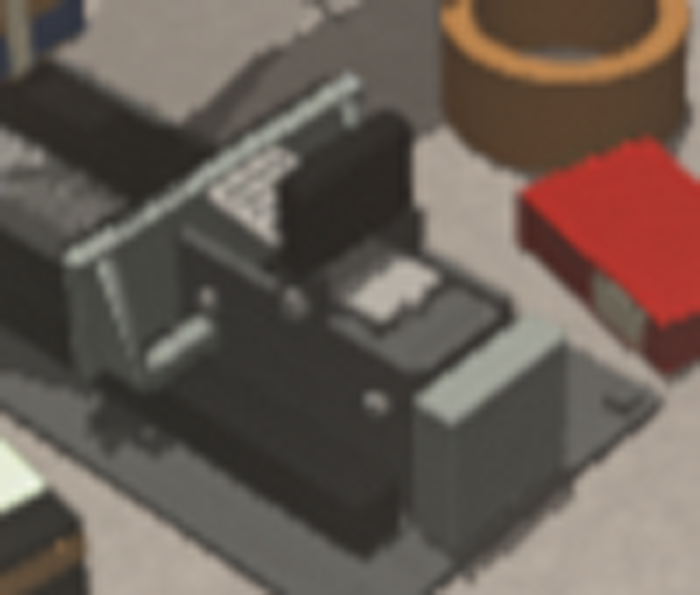

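The carriage sits tight against the end stop at crop (490,370), the plate rear is at about 98 mm as expected (99 mm), and the paddle is up at (250,190).

```bash
python3 -c "
from bench import arm
print(arm.finish_job())"
```

```text
the job is handed in; nothing more can be done
None
```

The clamp is open and the job is handed in: the jaw is back against the end stop, the paddle has sprung up, and the bundle and the bystanders in the final views look undisturbed; the hand-in returned no verdict.

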